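# Hang the glued sensor case and clamp it

### The job

Hang the freshly glued sensor case by its handle bar in the two hooks of the clamp rig and let go of it. Then pump the clamp's trigger until the jaw has pushed the case against the sprung pad and pressed that pad about half-way in, never near its stop, which would crush the case. Work the jaw only with the trigger, leave the other things on the desk alone, and finish while still holding the trigger pulled, so that the pad stays pressed: the clamp does not keep its pressure by itself.

Things in the scene. Friction and masses are not known exactly. Their poses are not given: they have to be found in the camera images.
- clamp: Clamp rig fixed to the desk: base plate 12 mm thick, y -280 to 135, x -55 to 115 mm. Origin on the desk under the middle of the hooks. The jaw closes along +y. In y order: fixed grip (upright, 28 wide, y -261 to -243, 215 high), trigger, black housing (y -265 to -180, 110 high), jaw, hooks (y 0), sprung pad, steel anvil (y 94 to 108, 101 high). All heights in this list are above the desk.
- hook: Double hook, fixed on the rig, frame as the clamp's: two upright 12 mm steel posts (x 82 to 94 mm, y -23 and +23, 165 high), each with a 7 mm round prong, reaching to -x, axis at height 161, ending in V notches open upwards (x -18 to 18 at the top, 24 deep), for a handle bar lying along y. 39 mm free between the prongs. Bring the bar in from -x, prongs under the bar, then lower.
- hook_seat (a point): Where the middle of the case's handle bar lies when hung: midway between the two V notches, height 150 mm; axes as the clamp's (y along the hung bar).
- case: Glued sensor case, loose, about 180 g: grey box 45 (x) x 120 (y) x 50 (z) mm with a white seam round its middle and an arched handle on top: black 9 mm round bar along y, axis 110 mm above the underside, on posts at y -56 and 56 mm (55 mm free height under the bar). Origin at the centre of the underside. Both ends alike. Starts standing on the desk.
- case_center (a point): Centre of the case's box, 25 mm above its underside; axes as the case's.
- case_bar (a point): Middle of the case's handle bar, on its axis, 110 mm above the underside; bar along y, z up.
- jaw (a joint): Jaw travel along the clamp's +y, 0 to 0.115 m; starts at 0 to 0.03. Jaw face at y = -0.135 + this in the clamp frame. 2 N of friction: it stays put between strokes, but the pad's spring pushes it (and the case) back when the trigger is released. It presses the case on the free pad at about 0.083.
- jaw_plate: Moving jaw: black plate 44 x 8 x 40 mm with its 200 mm long, 12 mm square toothed rod behind it (part of it), centre height 65 mm. Origin in the middle of the plate's rear face; +y towards the pad.
- pad (a joint): How far the sprung pad is pressed in: 0 free, 0.018 m at its stop, 0.009 half-way. Spring 1200 N/m.
- pad_plate: Sprung pad: black plate 44 x 8 x 40 mm on two guide pins in front of the anvil, centre height 65 mm. Origin in the middle of its face, at y = 68 mm of the clamp frame when free; moves to +y. The gap between its back and the anvil, 18 mm when free, shows how far it is pressed in.
- trigger (a joint): Trigger angle: 0 released (leaning 0.2 rad towards the jaw), 0.4 fully pulled (to -y, towards the fixed grip). A light spring returns it. Pulling advances the jaw 50 mm per rad once the ratchet (6 mm teeth) has caught, 14 to 20 mm a full stroke; on the way back the jaw stays unless the pad pushes it. About 2 N at the push point when the jaw runs free, 10 N with the pad half pressed.
- trigger_blade: Trigger: flat steel lever 22 mm wide (x), 12 thick, 105 long, standing up from its hinge axis (along x; clamp frame y -215, height 100 mm). Origin on the hinge axis; top at height 203. Push its +y face with shut fingers from above, or squeeze it against the fixed grip behind: about 70 mm over both when released.
- trigger_push (a point): Point on the trigger's front (+y) face, 85 mm from the hinge axis, at about 182 mm height.
- glue: Bystander: glue bottle, 44 mm diameter, 120 mm high. Origin at its underside.
- mouse: Bystander: white computer mouse, about 100 x 60 x 28 mm. Origin at its underside.
- tape: Bystander: roll of tape, 90 mm outside diameter, 24 mm high, lying flat. Origin at its underside.
There are look-alikes about, which are no part of the job. What is shaped like the case but blue or purple is not meant.

How it is judged:
By the outcome, as a careful person would: the job done as asked, in the order asked, and still so for the second after the job is handed in, while the arm keeps its last pose, push and grip.
It also fails if it takes over 58 s, if anything falls off the work surface, if the arm or the gripper's body presses on something with over 40 N, if the wrist force passes 120 N, or if a joint passes its speed limit or range.

### The arm

A 6-joint arm with a two-finger parallel gripper is mounted at the origin on the work surface. World frame = base frame: x ahead of the robot, y to its left, z up, the work surface at z = 0. Lengths are in m, angles in rad, forces in N, time in s.
With the tool pointing down it reaches from about 0.275 to 0.825 m from the base axis. Payload 4.9 kg.
Tool frame: the origin (TCP) lies midway between the tips of the shut fingers; the grasp point (between the pads) lies 19 mm behind it (bot.grip_depth is the distance from the TCP to the grasp point, in m); z points along the fingers, y is the line along which they close (so a half turn about z gives the same grasp; the last joint's range is limited). The gripper opens to 85 mm and grips with 20 to 120 N. Pads are 22 mm wide; open, the fingers measure 114 mm over their backs; the gripper's body (76 mm by 85 mm) begins 54 mm behind the grasp point. The pads swing forward as they close: fully open they stand 13 mm farther back than shut.
Start: joints at [0.97, 0.326, -0.193, 1.052, 0, 1.437], TCP at [0.248, 0.491, 0.198] pointing down, gripper open.
Joint ranges: [-2.65, 2.65], [-0.97, 1.79], [-1.3, 1.35], [-1.93, 2.1], [-1.47, 1.37], [-3.14, 3.14]. Speed limits (rad/s): [2.57, 2.57, 3.14, 3.14, 3.14, 3.14].

### API

Orientations are given as a unit quaternion [w, x, y, z].
In Python, from cell import bot gives the robot as it stands. Calls block until the motion is done:
- bot.move_pose(position, orientation): joint-space move of the TCP to a pose.
- bot.move_linear(position, speed=0.15, rotation=None, until_force=None): straight line of the TCP; rotation=None keeps the orientation; speed is the mean speed in m/s. With until_force (N) it stops when the force on the tool has changed by that much, and returns True; else False.
- bot.goto_joints(angles): joint-space move.
- bot.set_gripper(opening, grasp_force=None): opening from 0.0 (shut) to 1.0 (fully open); grasp_force is the grip in N (None keeps the last); returns when the fingers have stopped.
- bot.wait(seconds).
- bot.solve_ik(position, orientation): joint angles nearest the present ones, or None.
- bot.camera(name): name is "scene" or "top" or "wrist"; returns the picture (400x640x3 uint8, red, green, blue); there is no depth.
- bot.calibration(name): a dict with "mtx" (3x3 intrinsics, pixels), "extrinsics" (4x4, takes a point from world to camera coordinates); the wrist camera has in their place "hand_eye" (4x4, takes a point from camera to tool coordinates, whose origin is the TCP and whose axes are the flange's). Camera axes: x right, y down, z forward; pixel columns grow to the right and rows downward; lengths in m; the calibration is good to about 2 mm. A picture is of the moment at which its call begins: read the wrist's pose just before it. calibration takes no time and is no camera call.
A pose or a line that the arm cannot do raises bot.PlanningError and nothing moves.
- bot.close_job(): hands the job in; it is judged then, once.
Trained networks look in the newest picture that a camera, given by its name, has taken for a name from the list of things; names that differ only in an ending like _2 or _b are one class to them, and where a whole thing is asked for, a point or a joint stands for the part that bears it (a point fixed in the world has none). Each returns a list of dicts, best first, with "confidence" (0 to 1); they miss things now and then, are a little off and sometimes report something else, mostly with a low value. They report only what shows in the picture. A call takes as long as a camera call. They do not tell look-alikes from the thing itself.
- bot.search_frame(camera, thing): "bbox" ([left, top, width, height] in pixels, round what is visible of it).
Readings, each from a call of its own:
- bot.read_clock(): time.
- bot.read_joint_positions(): joint angles.
- bot.read_joint_vel(): joint speeds.
- bot.read_joint_efforts(): joint torques, N m.
- bot.read_position(): TCP position.
- bot.read_tool_rot(): TCP orientation.
- bot.read_ft_force(): force on the tool from outside, world axes, zero at the start.
- bot.read_moment(): the same for the moment, N m.
- bot.read_gripper_width(): opening from 0.0 (shut) to 1.0 (fully open).
- bot.read_finger_force(): force on a finger pad.
Only numpy, scipy, OpenCV 4.12 (cv2) and the standard library are available. Lean on these libraries where they do the work, as an engineer would, in place of code of your own. Each camera call takes 0.05 s, during which the arm holds its last target. There are 200 camera calls.

## Working session

There is one attempt and no reset: what is moved stays moved. The work goes in short steps, each a Python script; the robot and the scene stay as the last script left them, time stands still between calls to the robot, and variables do not carry over. Pictures are saved under pics/ and viewed, at most 10 in all, crops included, and the job is handed in when it is done.

```bash
ls; mkdir -p pics
python3 - <<'E'
from cell import bot
import cv2, numpy as np
for c in ["scene","top"]:
    im=bot.camera(c); cv2.imwrite(f"pics/{c}0.png",im[:,:,::-1])
    k=bot.calibration(c); print(c,k["mtx"].round(1).tolist(),k["extrinsics"].round(3).tolist())
    for t in ["clamp","hook","case","case_bar","jaw_plate","pad_plate","trigger_blade","glue","mouse","tape"]:
        print(t,[(np.round(d["bbox"]).astype(int).tolist(),round(d["confidence"],2)) for d in bot.search_frame(c,t)][:4])
print(bot.read_clock(),bot.read_tool_rot(),bot.calibration("wrist"))
E
```

```text
pics
scene [[458.7, 0.0, 323.1], [0.0, 458.7, 210.5], [0.0, 0.0, 1.0]] [[0.829, 0.559, 0.001, -0.509], [0.362, -0.535, -0.763, -0.04], [-0.427, 0.633, -0.646, 1.735], [0.0, 0.0, 0.0, 1.0]]
clamp [([228, 215, 128, 118], 0.79)]
hook [([294, 220, 38, 56], 0.88)]
case [([336, 170, 25, 40], 0.87), ([275, 183, 36, 37], 0.8), ([351, 144, 8, 38], 0.69), ([381, 130, 16, 37], 0.68)]
case_bar [([338, 172, 21, 40], 0.82), ([278, 200, 31, 14], 0.75), ([350, 144, 10, 40], 0.72), ([308, 156, 29, 35], 0.68)]
jaw_plate [([226, 259, 56, 54], 0.6)]
pad_plate [([312, 228, 10, 7], 0.5)]
trigger_blade [([310, 227, 11, 10], 0.75), ([245, 249, 17, 32], 0.63)]
glue [([168, 290, 18, 36], 0.96)]
mouse [([379, 210, 29, 24], 0.68)]
tape [([378, 184, 25, 19], 0.76)]
top [[446.5, 0.0, 322.4], [0.0, 446.5, 198.1], [0.0, 0.0, 1.0]] [[0.001, -1.0, -0.004, 0.107], [-0.986, -0.001, -0.167, 0.553], [0.167, 0.004, -0.986, 1.747], [0.0, 0.0, 0.0, 1.0]]
clamp [([318, 176, 112, 46], 0.79)]
hook [([349, 174, 12, 31], 0.46), ([332, 195, 6, 9], 0.41)]
case [([164, 198, 40, 27], 0.88), ([292, 232, 28, 24], 0.84), ([252, 205, 32
[... 246 characters left out ...]
er_blade []
glue [([448, 236, 13, 9], 0.61)]
mouse [([270, 155, 14, 22], 0.67)]
tape [([225, 173, 25, 24], 0.78)]
1.1 [-2.07203013e-05  2.31295954e-01  9.72883436e-01  1.60363541e-05] {'mtx': array([[329.64456799,   0.        , 316.9516736 ],
       [  0.        , 329.64456799, 202.82835141],
       [  0.        ,   0.        ,   1.        ]]), 'hand_eye': array([[-3.61321221e-04, -9.62180879e-01, -2.72411133e-01,
         6.80592395e-02],
       [ 9.99999922e-01, -3.03399106e-04, -2.54748669e-04,
         8.07410492e-04],
       [ 1.62465004e-04, -2.72411204e-01,  9.62180913e-01,
        -1.75295592e-01],
       [ 0.00000000e+00,  0.00000000e+00,  0.00000000e+00,
         1.00000000e+00]])}
```

Run:
```python
import cv2, numpy as np
a=cv2.imread("pics/top0.png")[140:280,140:480]; a=cv2.resize(a,None,fx=2.35,fy=2.35,interpolation=cv2.INTER_CUBIC)
b=cv2.imread("pics/scene0.png")[120:345,150:420]; b=cv2.resize(b,None,fx=2.6,fy=2.6,interpolation=cv2.INTER_CUBIC)
cv2.imwrite("pics/topc.png",a);cv2.imwrite("pics/scenec.png",b)
```

```text
(no output)
```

View pics/topc.png

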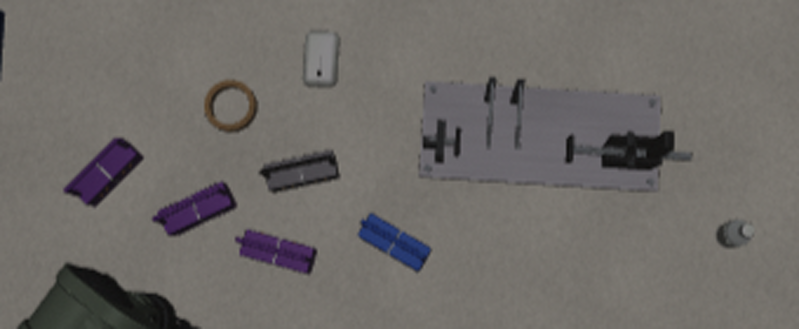

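View pics/scenec.png

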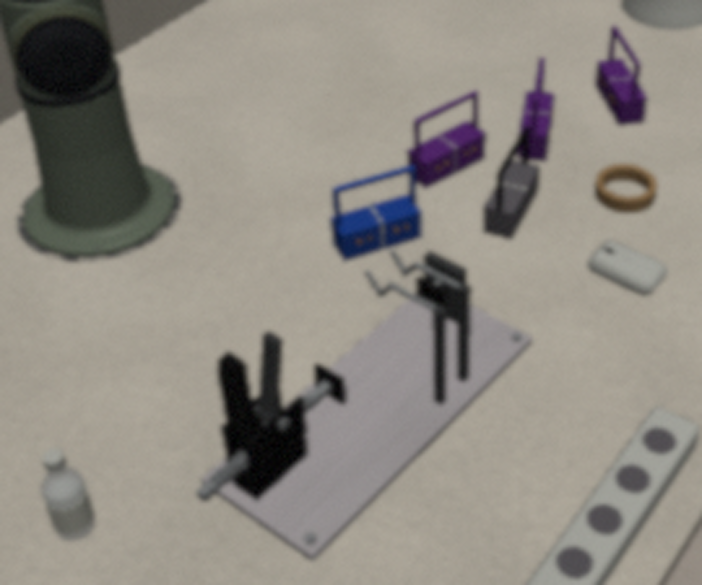

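The grey case is at about (268,213) in the top picture. The clamp plate corners are at about (321,175), (421,180), (421,221) and (318,215), with the pad to the left (+y), the trigger to the right and the posts on the far side. Next I get coarse positions and look with the wrist camera.

```bash
cat > h.py <<'E'
from cell import bot
import cv2, numpy as np
from scipy.spatial.transform import Rotation as R
def cam(name):
    k=bot.calibration(name)
    if name!="wrist": return k["mtx"],k["extrinsics"]
    T=np.eye(4);q=bot.read_tool_rot();T[:3,:3]=R.from_quat(q,scalar_first=True).as_matrix();T[:3,3]=bot.read_position()
    return k["mtx"],np.linalg.inv(T@k["hand_eye"])
def ray(K,E,uv,z):
    d=E[:3,:3].T@np.linalg.solve(K,[uv[0],uv[1],1]); c=-E[:3,:3].T@E[:3,3]
    return c+d*(z-c[2])/d[2]
def proj(K,E,P):
    p=(E[:3,:3]@np.atleast_2d(P).T).T+E[:3,3]; p=p@K.T; return p[:,:2]/p[:,2:]
def down(yaw):  # tool down; tool y axis at world angle yaw
    c,s=np.cos(yaw),np.sin(yaw); y=[c,s,0]; z=[0,0,-1]; x=np.cross(y,z)
    return R.from_matrix(np.column_stack([x,y,z])).as_quat(scalar_first=True)
def look(name,f):
    K,E=cam(name); im=bot.camera(name); cv2.imwrite(f"pics/{f}.png",im[:,:,::-1]); np.savez(f"pics/{f}.npz",K=K,E=E); return K,E
E
python3 - <<'E'
from h import *
K,E=cam("top")
f=lambda u,v:(140+u/2.35,140+v/2.35)
c=[ray(K,E,f(*p),.012) for p in [(425,83),(661,95),(660,190),(419,177)]]
print(np.round(c,3))
m=np.mean(c,0);ax=(c[0]+c[3]-c[1]-c[2])/2;a=np.arctan2(-ax[0],ax[1]);print("yaw",a,np.linalg.norm(ax))
print("origin",m-R.from_euler('z',a).apply([.03,-.0725,0]))
for p in [(268,183),(332,177),(300,171)]: print(ray(K,E,f(*p),.025))
print(ray(K,E,f(263,172),.11),ray(K,E,f(336,155),.11))
E
```

```text
[[ 0.654  0.115  0.012]
 [ 0.632 -0.299  0.012]
 [ 0.465 -0.291  0.012]
 [ 0.487  0.125  0.012]]
yaw -0.05243538948477705 0.4155798785000043
origin [ 0.53331005 -0.01381948  0.012     ]
[0.47480073 0.38404109 0.025     ]
[0.48528405 0.27419888 0.025     ]
[0.49564434 0.32947999 0.025     ]
[0.48244165 0.37930752 0.11      ] [0.51072205 0.26001993 0.11      ]
```

Run:
```python
from h import *
for y in [0.232,0.232-np.pi,0.232+np.pi]:
    print(bot.solve_ik([.497,.32,.1],down(y)))
for y in [-.052,-.052-np.pi]:
    print(bot.solve_ik([.533,-.014,.13],down(y)))
bot.move_pose([.49,.29,.25],down(.232)); look("wrist","w1")
bot.move_pose([.50,-.05,.32],down(-.052)); look("wrist","w2")
print(bot.read_clock(),bot.read_joint_positions())
```

```text
[ 0.44721314  0.48016517 -0.22171932  0.86891183  0.          1.78600947]
[ 0.44721314  0.48016517 -0.22171932  0.86891183  0.         -1.35558318]
[ 0.44721314  0.48016517 -0.22171932  0.86891183  0.         -1.35558318]
[-0.16474126  0.35170379 -0.34064024  0.8784523   0.          1.45805507]
[-0.16474126  0.35170379 -0.34064024  0.8784523   0.         -1.68353758]
3.725 [-2.44630336e-01  1.84702602e-01 -7.17410958e-02  1.31493242e+00
  3.33369736e-04  1.37626171e+00]
```

View pics/w1.png

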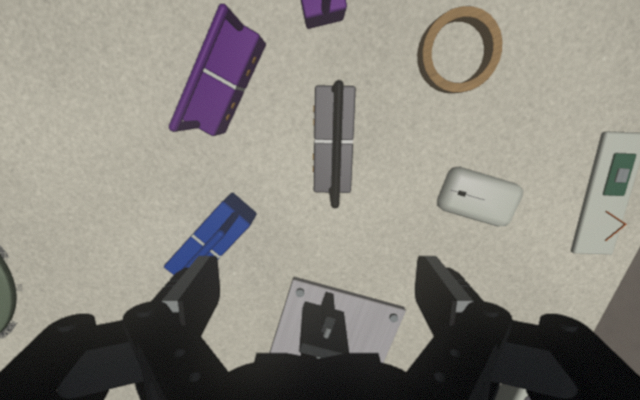

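View pics/w2.png

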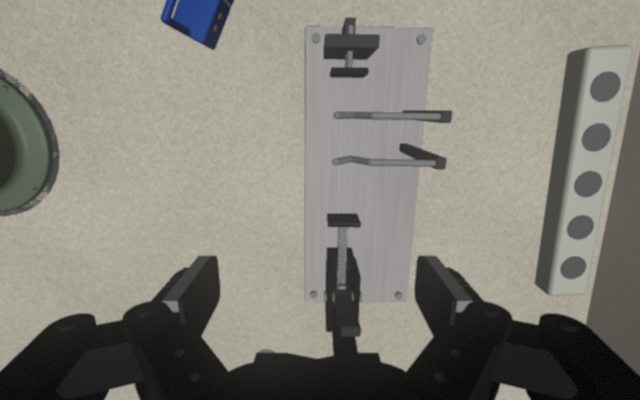

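w1: the grey case bar runs from (338,84) to (336,204). w2: the plate corners are (305,28), (433,28), (406,302) and (303,302); the prong tips are at about (337,115) and (335,162), and the jaw face is at about v 215. I fit both poses.

Run:
```python
from h import *
from scipy.optimize import least_squares
d=np.load("pics/w1.npz");K,E=d["K"],d["E"]
a,b=ray(K,E,(338.5,84),.11),ray(K,E,(335.5,204),.11);print(a,b,np.linalg.norm(a-b),"mid",(a+b)/2,"yaw",np.arctan2(-(a-b)[0],(a-b)[1]))
print("seam", ray(K,E,(315,140),.05),ray(K,E,(355,142.5),.05))
d=np.load("pics/w2.npz");K,E=d["K"],d["E"]
M=np.array([[-.055,.135,.012],[.115,.135,.012],[.115,-.28,.012],[-.055,-.28,.012],[-.018,.023,.161],[-.018,-.023,.161]])
U=np.array([[305,28],[433,28],[406,302],[303,302],[336,115],[334.5,162]])
P=lambda p,M:R.from_euler('z',p[2]).apply(M)+[p[0],p[1],0]
for n in (4,6):
    s=least_squares(lambda p:(proj(K,E,P(p,M[:n]))-U[:n]).ravel(),[.533,-.014,-.05],loss="soft_l1",f_scale=2);print(s.x,(proj(K,E,P(s.x,M))-U).round(1).tolist())
p=s.x;X=R.from_euler('z',-p[2])
w=ray(K,E,(345,214),.085);print("jaw face y",X.apply(w-[p[0],p[1],0]))
im=cv2.imread("pics/w2.png")[0:320,260:480];cv2.imwrite("pics/w2c.png",cv2.resize(im,None,fx=1.85,fy=1.85,interpolation=cv2.INTER_CUBIC))
```

```text
[0.4880714  0.38417618 0.11      ] [0.51312492 0.27447102 0.11      ] 0.1125295577585099 mid [0.50059816 0.3293236  0.11      ] yaw 0.22452098238186313
seam [0.47969032 0.325619   0.05      ] [0.52407499 0.33331945 0.05      ]
[ 0.53978232 -0.01144744 -0.06407158] [[-0.4, -1.7], [-0.0, 0.2], [-0.2, 1.7], [0.8, 0.4], [0.3, 1.6], [0.5, 1.2]]
[ 0.53958812 -0.01061393 -0.06487271] [[-0.5, -2.4], [-0.1, -0.4], [-0.4, 1.3], [0.5, -0.1], [0.1, 0.7], [0.3, 0.4]]
jaw face y [ 0.0015174  -0.10216231  0.085     ]
```

View pics/w2c.png

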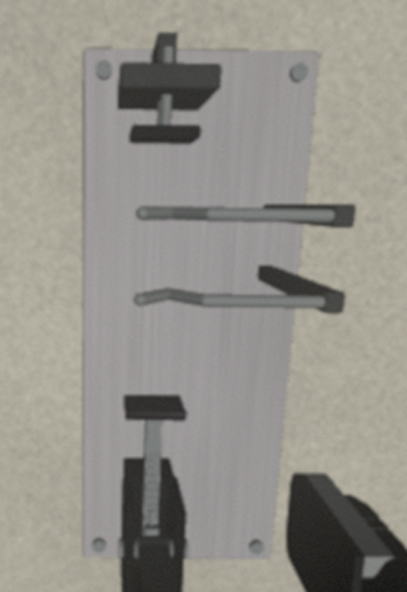

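```bash
cat >> h.py <<'E'
P0=np.array([.5396,-.0106,0]); YC=-.0645
C=lambda x,y,z:R.from_euler('z',YC).apply([x,y,z])+P0
E
python3 - <<'E'
from h import *
g=[.501,.3294]; q=down(.2245)
bot.move_pose([*g,.16],q); bot.move_linear([*g,.091],.1)
bot.set_gripper(0.0,50)
print(bot.read_gripper_width(),bot.read_finger_force())
bot.move_linear([*g,.25],.2); print(bot.read_ft_force(),bot.read_gripper_width())
bot.move_pose(C(-.13,0,.25),down(YC))
bot.move_linear(C(-.11,0,.163),.15)
look("wrist","w3"); look("scene","s3")
print(bot.read_clock(),bot.read_ft_force(),bot.read_gripper_width())
a=cv2.imread("pics/w3.png"); b=cv2.imread("pics/s3.png")[160:340,210:390]
b=cv2.resize(b,None,fx=2.2,fy=2.2,interpolation=cv2.INTER_CUBIC)[:396]
a=cv2.resize(a[:330],(620,320)); b=cv2.resize(b,(270,270))
cv2.imwrite("pics/c3.png",cv2.imread("pics/w3.png"))
E
```

```text
0.0001174897326731618 0.0
[ 0.21634448 -0.31078468 -0.10400878] 0.004053006299814112
9.9417 [-0.16103805 -0.3168967  -0.2940429 ] -0.0001505447683735993
```

View pics/c3.png

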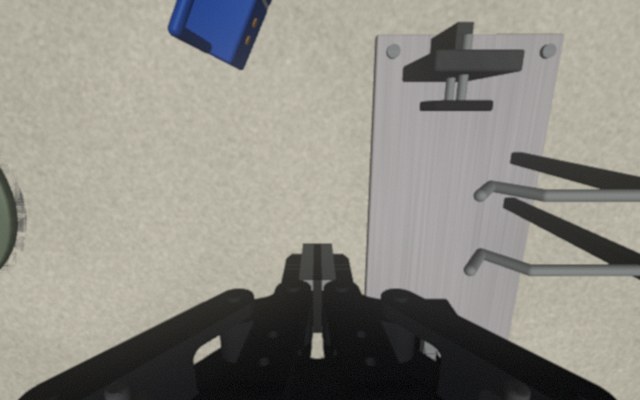

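The gripper is empty: w3 shows shut fingers with no bar between them. I go back and look at the case.

Run:
```python
from h import *
bot.move_linear(C(-.13,0,.27),.25)
bot.set_gripper(1.0)
bot.move_pose([.49,.29,.25],down(.2245)); look("wrist","w4"); print(bot.read_clock())
```

```text
12.5167
```

View pics/w4.png

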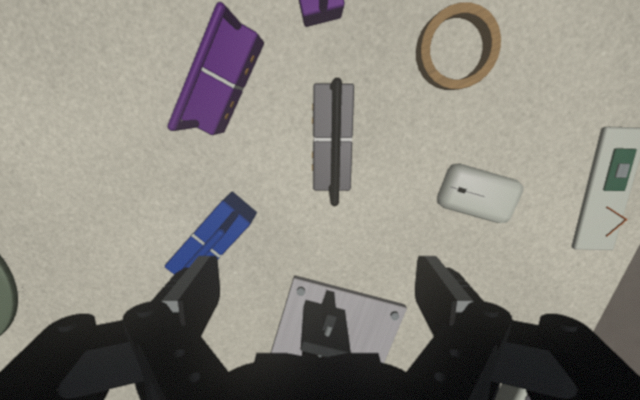

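The case still stands untouched with its bar at (336,80) to (335,203). I repeat the grasp and check its pose on the way.

Run:
```python
from h import *
d=np.load("pics/w4.npz");K,E=d["K"],d["E"]
print((ray(K,E,(336.5,82),.11)+ray(K,E,(334.5,202),.11))/2)
g=[.501,.3294]; q=down(.2245)
bot.move_pose([*g,.16],q); print(bot.read_position())
bot.move_linear([*g,.091],.1);bot.wait(.2)
print(bot.read_position(),bot.read_tool_rot(),q,bot.read_ft_force(),bot.read_gripper_width())
look("wrist","w5"); look("scene","s5"); print(bot.read_clock())
a=cv2.imread("pics/w5.png")[100:400,150:490]; b=cv2.resize(cv2.imread("pics/s5.png")[110:260,260:430],None,fx=2,fy=2)
cv2.imwrite("pics/c5.png",np.hstack([a,b]))
```

```text
[0.50025231 0.32883385 0.11      ]
[0.50102308 0.32826822 0.16043987]
[0.50151907 0.32967321 0.09177979] [2.97885247e-04 6.23427075e-01 7.81881199e-01 6.20653270e-04] [0.         0.6234505  0.78186282 0.        ] [-0.35955529 -0.02961535 -0.55576969] 0.9979738588709081
14.1417
```

View pics/c5.png

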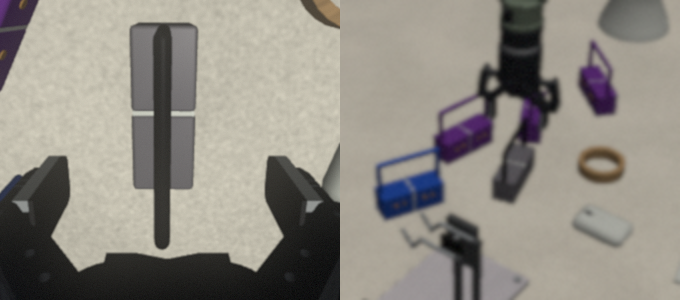

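Run:
```python
from h import *
for f,t in (("w1",[(338.5,84),(335.5,204),(334,86),(333,191)]),("w5",[(312,126),(312,347),(313,125),(313,287)])):
    d=np.load(f"pics/{f}.npz");K,E=d["K"],d["E"]
    for z in (.11,.09,.05): 
        r=[ray(K,E,u,z) for u in t]; print(f,z,np.round(r,3)[:,:2].tolist(),np.linalg.norm(r[0]-r[1]),np.linalg.norm(r[2]-r[3]))
    print(proj(K,E,[.501,.3294,.11]))
```

```text
w1 0.11 [[0.488, 0.384], [0.513, 0.274], [0.485, 0.382], [0.507, 0.287]] 0.1125295577585099 0.0975258490593666
w1 0.09 [[0.489, 0.386], [0.516, 0.269], [0.485, 0.383], [0.51, 0.282]] 0.11967213497399304 0.1037160973931152
w1 0.05 [[0.491, 0.389], [0.52, 0.259], [0.486, 0.386], [0.514, 0.273]] 0.1339572894049595 0.11609659406061251
[[337.35726223 146.96141305]]
w5 0.11 [[0.487, 0.39], [0.513, 0.271], [0.487, 0.39], [0.506, 0.308]] 0.12180391527717269 0.08425830775150783
w5 0.09 [[0.487, 0.389], [0.517, 0.255], [0.487, 0.389], [0.508, 0.297]] 0.1373108029713907 0.094985254521932
w5 0.05 [[0.487, 0.387], [0.523, 0.222], [0.487, 0.387], [0.513, 0.274]] 0.1683245783598267 0.11643914806278041
[[313.41101177 248.93358347]]
```

The bar really is at z = 0.11 and the case fills the expected frame. In w3 and w5, though, the finger tips appear about 35–40 mm behind the stated TCP, so the fingers closed above the bar. I lower further and close gently.

Run:
```python
from h import *
g=[.501,.3294]
print(bot.move_linear([*g,.066],.08,until_force=6), bot.read_position())
bot.set_gripper(0.0,50); print(bot.read_gripper_width(),bot.read_finger_force(),bot.read_ft_force())
look("wrist","w6"); look("scene","s6"); print(bot.read_clock())
a=cv2.imread("pics/w6.png")[100:400,150:490]; b=cv2.resize(cv2.imread("pics/s6.png")[110:260,260:430],None,fx=2,fy=2)
cv2.imwrite("pics/c6.png",np.hstack([a,b]))
```

```text
False [0.50051687 0.3291567  0.06540159]
0.08150768479302968 48.80769073963165 [-0.49637662 -0.65580677  2.38000932]
15.4
```

View pics/c6.png

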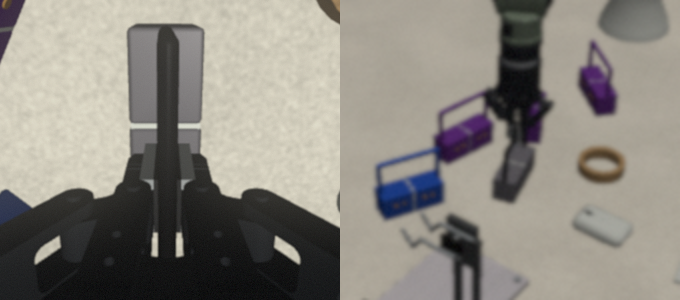

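Gripped (width 0.08, 49 N), but the bar sits only about 5 mm from the tips: the real tips are about 39 mm behind the reported TCP. I regrip lower, lift, and check.

Run:
```python
from h import *
g=[.5005,.3294]
bot.set_gripper(0.5)
print(bot.move_linear([*g,.054],.08,until_force=6))
bot.set_gripper(0.0,60); p=bot.read_position(); print(p,bot.read_gripper_width(),bot.read_finger_force())
D=.11-p[2]; open("D","w").write(str(D))
bot.move_linear([*g,.24-D],.2); print(D,bot.read_ft_force(),bot.read_gripper_width())
bot.move_pose(C(-.13,0,.26-D),down(YC))
bot.move_linear(C(-.11,0,.182-D),.15); bot.wait(.2)
look("wrist","w7"); look("scene","s7")
print(bot.read_position(),C(-.11,0,.182-D),bot.read_clock(),bot.read_gripper_width())
a=cv2.imread("pics/w7.png")[:,130:]; b=cv2.resize(cv2.imread("pics/s7.png")[165:345,215:355],None,fx=2.2,fy=2.2)
h=np.zeros((400,510+b.shape[1],3),np.uint8);h[:,:510]=a;h[:b.shape[0],510:]=b
cv2.imwrite("pics/c7.png",h[:,:800])
```

```text
False
[0.50066747 0.32952623 0.05437421] 0.07962041730162323 58.42867434024811
0.05562578787205042 [-0.21169434 -1.58893844 -1.83941156] 0.08067080793252608
[ 0.43027645 -0.00358859  0.12707403] [ 0.42982873 -0.00350992  0.12637421] 19.6333 0.08256157426871082
```

View pics/c7.png

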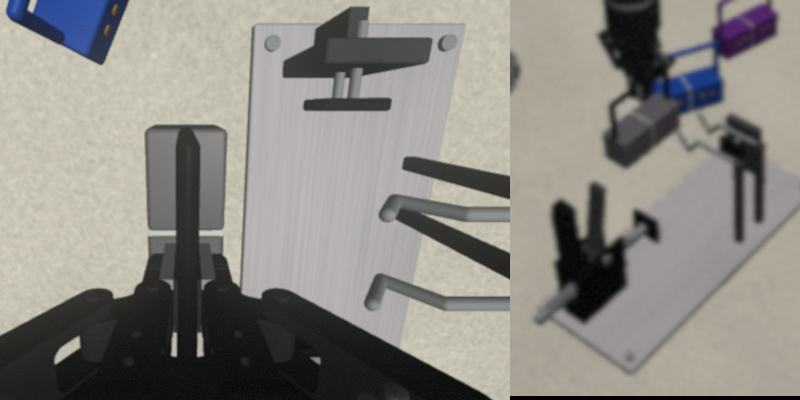

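c7: the case hangs level in the grip. The prong tips are at full-image (517,212) and (504,303), the bar end at (318,130). I check the predicted clearances, insert, and lower.

Run:
```python
from h import *
D=float(open("D").read())
d=np.load("pics/w7.npz");K,E=d["K"],d["E"]
print(proj(K,E,[C(-.018,.023,.161),C(-.018,-.023,.161)]).round(1).tolist(),"bar end",proj(K,E,[C(-.11,.0605,.182)]).round(1))
bot.move_linear(C(-.05,0,.182-D),.12); print(bot.read_ft_force())
print(bot.move_linear(C(0,0,.182-D),.08,until_force=6)); bot.wait(.2)
K,E=look("wrist","w8"); print(bot.read_ft_force(),bot.read_position()-C(0,0,.182-D),bot.read_clock())
```

```text
[[516.3, 216.3], [500.8, 305.5]] bar end [[311.7 135.4]]
[-0.60480478 -0.60021935 -1.45153196]
False
[ 0.34946757  0.36996485 -1.84620474] [-3.50570005e-04  6.12092336e-05  8.11438957e-05] 21.3083
```

Run:
```python
from h import *
D=float(open("D").read())
bot.move_linear(C(-.0025,0,.165-D),.08); print(bot.read_ft_force())
r=bot.move_linear(C(-.0025,0,.147-D),.03,until_force=4); bot.wait(.2)
print(r,bot.read_position(),bot.read_position()[2]+D,bot.read_ft_force(),bot.read_clock())
look("scene","s8")
```

```text
[-0.3090038   0.0333893  -2.07835951]
True [ 0.53798695 -0.01050541  0.09511916] 0.15074494839279662 [ 4.28264509  0.27199011 -1.61823194] 22.3667
```

Run:
```python
from h import *
D=float(open("D").read())
bot.move_linear(C(0,0,.151-D),.03); bot.wait(.1);print(bot.read_ft_force())
r=bot.move_linear(C(0.0,0,.146-D),.02,until_force=4); bot.wait(.2)
print(r,bot.read_position()[2]+D,bot.read_ft_force(),bot.read_clock())
```

```text
[-0.25645929  1.07951176 -2.35358282]
True 0.14919618428032566 [-0.48460936 -0.47978569  6.22712797] 23.175
```

Seated at z ≈ 0.149 with a purely vertical reaction. I release, confirm it hangs there, and go to the trigger for a first logged stroke.

Run:
```python
from h import *
D=float(open("D").read())
bot.move_linear(C(0,0,.1495-D),.03)
bot.set_gripper(0.6); bot.wait(.1)
p=C(0,0,.1495-D); bot.move_linear([p[0],p[1],.215],.2)
print(bot.read_ft_force())
look("scene","s9"); K,E=cam("scene")
for t in ("case","case_bar"): print([(np.round(x["bbox"],1).tolist(),round(x["confidence"],2)) for x in bot.search_frame("scene",t)][:5])
B=np.array([[x,y,z] for x in(-.0225,.0225) for y in(-.06,.06) for z in(.04,.09)]+[[0,-.06,.15],[0,.06,.15]])
u=proj(K,E,[C(*b) for b in B]);print("expect",u.min(0),u.max(0))
bot.set_gripper(0.0)
bot.move_pose(C(0,-.150,.215),down(YC))
bot.move_linear(C(0,-.150,.144),.15); F0=bot.read_ft_force(); print(F0,bot.read_clock())
ey=C(0,1,0)-P0
for y in np.arange(-.162,-.217,-.004):
    bot.move_linear(C(0,y,.144),.06)
    f=(bot.read_ft_force()-F0)@ey; print(round(y,3),round((bot.read_position()-P0)@ey,4),round(f,2))
    if f>14: break
print(bot.read_clock())
```

```text
[ 0.29914623  0.29150182 -0.15866264]
[([275.9, 191.3, 32.8, 27.3], 0.82), ([283.7, 219.8, 36.2, 42.0], 0.78), ([380.6, 128.7, 18.0, 38.7], 0.66), ([349.5, 154.1, 10.6, 29.1], 0.64), ([312.0, 153.7, 24.2, 33.6], 0.61)]
[([279.1, 191.8, 32.3, 27.9], 0.9), ([316.6, 155.8, 19.8, 29.8], 0.73), ([349.4, 139.7, 11.1, 42.2], 0.73), ([379.5, 127.7, 18.9, 40.4], 0.64), ([284.4, 217.7, 34.5, 46.2], 0.56)]
expect [283.64109057 215.67879417] [319.22168442 265.33162535]
[ 0.17636179 -0.64820216 -0.20337041] 26.7333
-0.162 -0.1627 0.93
-0.166 -0.1663 0.22
-0.17 -0.1702 1.06
-0.174 -0.1742 0.22
-0.178 -0.1781 0.23
-0.182 -0.1822 1.43
-0.186 -0.1862 0.96
-0.19 -0.1901 2.15
-0.194 -0.1943 2.23
-0.198 -0.1982 2.37
-0.202 -0.2022 2.36
-0.206 -0.2063 3.24
-0.21 -0.2102 3.41
-0.214 -0.2139 4.08
30.3333
```

The case hangs in the hooks: the detected box (284..320, 218..263) matches the expected outline. The trigger engages at TCP y ≈ -0.180. Stroke 2 goes straight through and stroke 3 is logged.

```bash
cat >> h.py <<'E'
ey=C(0,1,0)-P0; Z=.144
def F(n=4): return np.mean([bot.read_ft_force()@ey for _ in range(n)])
def pull(y,s=.06): bot.move_linear(C(0,y,Z),s)
E
python3 - <<'E'
from h import *
look("scene","e1"); look("top","t1")
pull(-.170,.15); f0=F(); t=bot.read_clock(); F(); print("f0",f0,"dt",bot.read_clock()-t)
pull(-.216,.08); print("end2",F()-f0); look("scene","e2"); look("top","t2")
pull(-.170,.15); f0=F(); print(f0)
for y in np.arange(-.182,-.217,-.004):
    pull(y); f=F()-f0; print(round(y,3),round(f,2))
    if f>8: break
look("scene","e3"); look("top","t3"); print(bot.read_clock())
# jaw tracking
for cam_,z in (("e","scene"),("t","top")):
    K,E=cam(z)
    for i in (1,2,3):
        im=cv2.imread(f"pics/{cam_}{i}.png",0).astype(np.float32)
        # profile of brightness along the rod/jaw line at jaw-plate top height
        ys=np.arange(-.14,-.02,.004); uv=proj(K,E,[C(-.014,y,.08) for y in ys]).astype(np.float32)
        print(cam_,i,cv2.remap(im,uv[None,:,0],uv[None,:,1],cv2.INTER_LINEAR)[0].astype(int).tolist())
E
```

```text
f0 0.18642585051820645 dt 0.0
end2 9.16166706927703
-0.20433784304141736
-0.182 0.95
-0.186 1.79
-0.19 1.27
-0.194 2.64
-0.198 1.26
-0.202 2.38
-0.206 1.84
-0.21 2.98
-0.214 2.67
34.6083
e 1 [171, 172, 173, 169, 164, 147, 113, 71, 33, 26, 65, 120, 154, 162, 163, 164, 156, 137, 102, 65, 49, 51, 50, 40, 32, 42, 60, 75, 80, 82]
e 2 [172, 171, 172, 171, 168, 166, 165, 168, 166, 156, 134, 96, 51, 23, 38, 83, 124, 128, 101, 65, 47, 50, 50, 42, 33, 40, 61, 75, 81, 82]
e 3 [171, 171, 172, 171, 168, 165, 165, 167, 167, 167, 167, 167, 165, 157, 141, 108, 67, 28, 16, 17, 34, 48, 49, 41, 34, 42, 62, 75, 81, 82]
t 1 [100, 96, 95, 95, 93, 91, 89, 81, 58, 27, 22, 51, 105, 108, 108, 109, 109, 109, 109, 91, 72, 78, 77, 77, 77, 77, 77, 78, 77, 77]
t 2 [100, 96, 95, 93, 91, 90, 88, 86, 88, 89, 90, 96, 81, 42, 27, 36, 83, 107, 110, 91, 72, 77, 77, 76, 77, 77, 77, 77, 77, 77]
t 3 [101, 97, 94, 93, 92, 90, 88, 85, 87, 89, 90, 96, 96, 94, 96, 102, 100, 71, 31, 27, 49, 76, 76, 76, 76, 76, 77, 78, 78, 78]
```

The jaw moves 18 mm per stroke (about 0.038, 0.056, 0.0735). The fourth stroke should end near 0.0915, so I log it with a force guard.

```bash
cat >> h.py <<'E'
def prof(f,cam_,x,z,a,b):
    K,E=cam(cam_); im=cv2.imread(f"pics/{f}.png",0).astype(np.float32)
    ys=np.arange(a,b,.002); uv=proj(K,E,[C(x,y,z) for y in ys]).astype(np.float32)
    return cv2.remap(im,uv[None,:,0],uv[None,:,1],cv2.INTER_LINEAR)[0].astype(int).tolist()
E
python3 - <<'E'
from h import *
pull(-.170,.15); bot.wait(.1); look("top","t3r"); look("scene","e3r"); f0=F(); print(f0)
for y in [-.186,-.190,-.194,-.198,-.201,-.204,-.207,-.210,-.212,-.2135]:
    pull(y,.05); f=F()-f0; print(y,round((bot.read_position()-P0)@ey,4),round(f,2))
    if f>9.5: break
bot.wait(.3); print(F()-f0)
look("top","t4"); look("scene","e4"); print(bot.read_clock())
for f in ("t3","t3r","t4"):
    print(f,"jaw",prof(f,"top",-.014,.085,-.09,-.03)); print(f,"pad",prof(f,"top",-.014,.085,.05,.115))
E
```

```text
-0.7516025566696379
-0.186 -0.1865 1.97
-0.19 -0.1901 2.52
-0.194 -0.1941 2.82
-0.198 -0.1982 3.57
-0.201 -0.2011 3.83
-0.204 -0.2039 4.96
-0.207 -0.2067 5.6
-0.21 -0.2094 6.15
-0.212 -0.2109 7.01
-0.2135 -0.212 8.01
8.354457134981738
38.3667
t3 jaw [93, 91, 89, 90, 96, 98, 97, 95, 92, 74, 45, 31, 28, 27, 27, 43, 66, 74, 75, 76, 76, 76, 76, 76, 76, 76, 75, 76, 76, 77]
t3 pad [79, 79, 76, 72, 76, 81, 92, 104, 80, 49, 35, 23, 36, 49, 68, 88, 88, 87, 86, 85, 85, 83, 61, 43, 40, 37, 37, 35, 30, 26, 26, 25, 24]
t3r jaw [91, 89, 89, 88, 87, 89, 93, 93, 89, 71, 42, 29, 27, 26, 25, 42, 67, 75, 75, 76, 76, 76, 75, 76, 76, 76, 76, 75, 75, 76]
t3r pad [80, 79, 76, 72, 75, 81, 92, 104, 80, 49, 36, 25, 38, 51, 69, 87, 87, 86, 85, 84, 84, 83, 60, 42, 39, 36, 36, 36, 31, 27, 27, 26, 26]
t4 jaw [92, 90, 89, 88, 87, 90, 95, 95, 92, 91, 90, 89, 90, 88, 86, 83, 81, 63, 38, 29, 25, 43, 66, 72, 73, 74, 74, 74, 73, 74]
t4 pad [78, 78, 78, 78, 79, 80, 80, 80, 81, 82, 60, 34, 28, 24, 29, 34, 59, 83, 84, 85, 85, 83, 60, 42, 39, 36, 37, 37, 31, 27, 27, 27, 26]
```

The top-camera profile puts the pad about 5 mm in, at 8.3 N. I carry on in small steps towards half-way (about 10 N) and watch the pad's edge.

Run:
```python
from h import *
f0=-.45
def edge(f):
    a=np.array(prof(f,"top",-.014,.085,.06,.115),float); i=np.argmin(a[:12]); j=i+np.argmax(a[i:18]>60); 
    return .06+.002*(j-1+(60-a[j-1])/(a[j]-a[j-1]))
def jaw(f):
    a=np.array(prof(f,"top",-.014,.085,-.09,-.03),float); w=np.clip(70-a,0,None); return -.09+.002*(w@np.arange(len(a)))/w.sum()+.139
print("base",edge("t3"),edge("t3r"),jaw("t3"),"t4",edge("t4"),jaw("t4"))
for k,y in enumerate([-.2150,-.2165,-.218]):
    pull(y,.03); bot.wait(.25); f=F()-f0; look("top",f"t5{k}"); print(y,round((bot.read_position()-P0)@ey,4),round(f,2),edge(f"t5{k}"),jaw(f"t5{k}"))
    if f>10.5: break
print(bot.read_clock())
```

```text
base 0.0771578947368421 0.077 0.07422869955156952 t4 0.08208333333333333 0.08783333333333335
-0.215 -0.2132 8.22 0.08216666666666667 0.08777372262773725
-0.2165 -0.214 10.2 0.08246666666666666 0.08937078651685396
-0.218 -0.2143 12.7 0.08241379310344828 0.08949462365591399
40.0167
```

The trigger is at its end stop with the pad only about 6 mm in. I release, re-catch, and stop the next stroke at about 9 mm.

```bash
cat >> h.py <<'E'
def edge(f):
    a=np.array(prof(f,"top",-.014,.085,.06,.115),float); i=np.argmin(a[:12]); j=i+np.argmax(a[i:18]>60)
    return .06+.002*(j-1+(60-a[j-1])/(a[j]-a[j-1]))-.0771
def jaw(f):
    a=np.array(prof(f,"top",-.014,.085,-.09,-.03),float); w=np.clip(70-a,0,None); return -.09+.002*(w@np.arange(len(a)))/w.sum()+.139
E
python3 - <<'E'
from h import *
pull(-.170,.15); bot.wait(.2); f0=F(); look("top","t6"); print(f0,edge("t6"),jaw("t6"))
for k,y in enumerate([-.186,-.190,-.193,-.196,-.199,-.201,-.203,-.205,-.207,-.209,-.211]):
    pull(y,.05); bot.wait(.05); f=F()-f0; n=f"t6{k}"; look("top",n); e,j=edge(n),jaw(n)
    print(y,round((bot.read_position()-P0)@ey,4),round(f,2),round(e,4),round(j,4))
    if e>.0075 or j>.0912 or f>9.5: break
print(bot.read_clock())
E
```

```text
0.051330548170310554 0.00042380952380952075 0.08400000000000002
-0.186 -0.186 3.64 0.0029 0.0864
-0.19 -0.1896 4.55 0.004 0.0872
-0.193 -0.1925 5.61 0.005 0.0882
-0.196 -0.1952 6.36 0.0053 0.0902
-0.199 -0.1978 6.98 0.0081 0.0911
42.7
```

Run:
```python
from h import *
pull(-.2012,.03); bot.wait(.3)
r=[]
for k in range(6): look("top",f"t7{k}"); r.append((edge(f"t7{k}"),jaw(f"t7{k}")))
print((bot.read_position()-P0)@ey,F()-.05,np.round(r,4).tolist(),np.mean(r,0))
look("scene","e7")
for f in ("e3","e7"): print(f,prof(f,"scene",0,.085,.06,.115))
print([np.round(x["bbox"]).tolist() for x in bot.search_frame("scene","case")][:3],bot.read_clock())
```

```text
-0.1992432802049546 8.601326217872055 [[0.008, 0.0918], [0.008, 0.0918], [0.008, 0.0917], [0.0081, 0.0917], [0.008, 0.0917], [0.008, 0.0917]] [0.00801152 0.09174048]
e3 [53, 45, 37, 30, 31, 36, 45, 54, 67, 76, 80, 85, 88, 91, 94, 93, 86, 74, 62, 51, 42, 35, 35, 40, 44, 50, 57, 65]
e7 [83, 84, 83, 81, 79, 76, 72, 67, 61, 57, 59, 62, 69, 79, 86, 89, 84, 74, 62, 50, 40, 33, 35, 40, 44, 50, 56, 62]
[[306.0, 157.0, 32.0, 36.0], [288.0, 213.0, 38.0, 46.0], [276.0, 184.0, 33.0, 36.0]] 43.65
```

```bash
python3 -c "
from cell import bot
print(bot.close_job())"
```

```text
the job is handed in; nothing more can be done
None
```

I handed the job in at 43.7 s: the case hangs by its bar in both hooks, released, and the trigger is held pulled with the pad about 8–9 mm in of its 18 mm travel; the first grasp closed above the bar and I repeated it lower.

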